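# Lengthen the bag sealer's weld time by four clicks

## Task

The next bags need a longer weld. With a fingertip, push the yellow tab of the black dial on the sealer's green control box clockwise (seen from above) by exactly four clicks, never going past the fourth click nor a click the other way, and without gripping the tab; then press the green button all the way to confirm, and let it come back up. Leave the red button and all the loose things on the bench alone.

Things in the scene. Friction and masses are not known exactly. Their poses are not given: they have to be found in the camera images.
- seal_box: green sheet-steel control box screwed to the bench, 150 (x) x 230 (y) x 60 mm high; origin at the centre of its underside, z up. On its top, 60 mm above the bench, sit the dial (centre 50 mm to the +y side of the origin) and the two push buttons (78 mm to the -y side, 35 mm either side in x; which is green varies). It may be yawed up to 14 degrees either way
- dial_center (a point): centre of the flat top face of the black dial, a disc of 102 mm diameter whose top is 86.5 mm above the bench; the dial turns about the vertical axis through this point. Round it lies a silver collar of 120 mm diameter with 18 black ticks, one per click
- tab_top (a point): middle of the top of the yellow finger tab that stands up from the dial: 26 mm long radially (from 24 to 50 mm from the dial's axis; this point lies 37 mm from it), 16 mm thick along the circumference, 28 mm high above the dial's face (top 114.5 mm above the bench). It starts at any direction round the dial. Nothing else stands up from the dial's face
- tab_rear: the half of the yellow tab, 8 mm thick, on its counterclockwise side: its outer face is pushed to turn the dial clockwise. Origin at the underside of this half, on the dial's face, x radially outward
- tab_front: the other half of the yellow tab, 8 mm thick, on its clockwise side. Fingers that press on both halves at once count as gripping the tab
- dial (a joint): dial angle in rad: 0 at the start, growing clockwise seen from above. Click-stops every 20 degrees (0.349 rad), so four clicks are 80 degrees (1.396 rad). Between two stops it resists up to half way (at the tab about 3 to 5 N), then snaps on by itself into the next stop, ahead of the finger; let go anywhere, it settles in the nearest stop
- set_green (a joint): travel of the green push button in m: 0 up, 0.006 fully down; sprung, about 5 N to push it down; counts as pressed beyond 0.004
- set_green_top (a point): centre of the top of the green button, a round cap of 28 mm diameter in a flat black housing, pressed straight down
- off_red (a joint): travel of the red push button in m: 0 up, 0.006 fully down; it must not be pressed
- off_red_top (a point): centre of the top of the red button, like the green one, 70 mm from it
- cap_3: white bottle cap lying on the bench, 80 mm across, 23 mm high; origin at its underside
- marker_1: white marker pen with black cap, 132 mm long, 16 mm high; origin at its underside
- tally_counter: grey hand tally counter, 54 x 55 x 19 mm; origin at its underside
- bunch_2: bunch of enoki mushrooms standing upright, 70 mm across, 131 mm high; origin at its underside
- bunch_4: another bunch of enoki mushrooms standing upright, 70 mm across, 130 mm high; origin at its underside
- cap_5: blue bottle cap lying on the bench, 80 mm across, 23 mm high; origin at its underside

How it is judged:
On the way, in this order (a step that is already met when the one before it is completed fails the run):
1. the dial has been turned clockwise and stands in its fourth click (value of joint dial between 1.27 and 1.52 rad), for 0.3 s.
2. the green button is pressed (value of joint set_green above 0.004 m), for 0.03 s.
At the end, for the whole second after the job is handed in: the dial rests four clicks (1.396 rad, within 0.12 rad) clockwise of its start, and both buttons are up (all of step 1 and value of joint each of set_green, off_red below 0.002 m); the robot touches nothing.
It fails at once if the dial was turned past the fourth click, or a click the wrong way (value of joint dial above 1.62 rad or value of joint dial below -0.2 rad).
It fails at once if the green button was pressed before the dial stood at the fourth click (value of joint set_green above 0.004 m and value of joint dial below 1.2 rad).
It fails at once if the red button was pressed (value of joint off_red above 0.003 m).
It fails at once if the tab was gripped: fingers pressed on both its halves at once (contact force between the fingers and tab_rear above 1 N and contact force between the fingers and tab_front above 1 N).
It fails at once if a loose thing on the bench was lifted, tipped or moved by more than 20 mm (distance of any of cap_3, marker_1, tally_counter, bunch_2, bunch_4, cap_5 from where it was at the start of the episode above 0.02 m or angle between any of bunch_2, bunch_4's own z axis and vertical above 0.3 rad).
It also fails if it takes over 53 s, if anything falls off the work surface, if the arm or the gripper's body presses on something with over 40 N, if the wrist force passes 120 N, or if a joint passes its speed limit or range.

## Robot

A 7-joint arm with a two-finger parallel gripper is mounted at the origin on a cart in front of the work surface, level with it; the furniture and walls round the work are solid. World frame = base frame: x ahead of the robot, y to its left, z up, the work surface at z = 0. Lengths are in m, angles in rad, forces in N, time in s.
With the tool pointing down it reaches from about 0.425 to 0.925 m from the base axis. Payload 6.8 kg.
Tool frame: the origin (TCP) lies midway between the tips of the shut fingers; the grasp point (between the pads) lies 19 mm behind it; z points along the fingers, y is the line along which they close (so a half turn about z gives the same grasp; the last joint's range is limited). The gripper opens to 85 mm and grips with 20 to 120 N. Pads are 22 mm wide; open, the fingers measure 114 mm over their backs; the gripper's body (76 mm by 85 mm) begins 54 mm behind the grasp point. The pads swing forward as they close: fully open they stand 13 mm farther back than shut.
Start: joints at [1.133, 0.477, 0.022, 1.555, -0.011, 1.109, -0.083], TCP at [0.219, -0.639, 0.231] pointing down, gripper open.
Joint ranges: [-2.96, 2.96], [-0.34, 2.1], [-1.41, 1.46], [0.24, 2.44], [-1.37, 4.51], [0.17, 1.92], [-2.96, 2.96]. Speed limits (rad/s): [2.39, 2.39, 3.14, 3.14, 3.14, 3.14, 3.14].

## Interface

Orientations are given as a unit quaternion [x, y, z, w].
In Python, from station import bot gives the robot as it stands. The module is installed in compiled form; this text tells all that it offers.
- The arm moves only by the tool move_arm, never from a script. Its argument "series" is a list of rows, each an object with "gripper": the finger opening in mm, from 0 to 85.4; "slide": the shift along the world's x, y, z in mm, a list of three; "rot": the turn, a rotation vector about the world's x, y, z in rad, a list of three. A call has 1 to 8 rows; each row shifts and turns the commanded pose from where the row before left it; what a row does not reach is not made up. A row lasts 1/10 s, in which the tool goes at most 50 mm and 8.59 degrees, less where a joint would pass 70% of its speed; a pose out of reach is approached as far as the arm can. A call is refused whole if a number of a shift passes 50 or a number of a turn 0.15, either way. A call with a gripper value outside its range is refused whole. The fingers move at their own pace and stop on an object; "force" is the grip in N (left out, the last holds). Time passes only in rows, so rows that do not move let the fingers close. It gives the time, the measured TCP pose, the force, the opening and the grip force at its end, in the units of the state.
- bot.sense(): the state, without advancing time (a new reading comes with each control period).
- bot.snapshot(name): name is "scene" or "top" or "wrist"; returns a dict with "pixels" (400x640x3 uint8, blue, green, red), "fx", "fy", "cx", "cy" (pixels), "rvec" (rotation vector, rad) and "tvec" (3), from world to camera coordinates, as OpenCV has them. Camera axes: x right, y down, z forward; pixel columns grow to the right and rows downward; lengths in m; the calibration is good to about 2 mm. The wrist camera is an equidistant fisheye: a pixel r from the principal point sees the ray r / f radians off the axis. A picture is of the moment at which its call begins. There is no depth.
- bot.job_done(): hands the job in; it is judged then, once.
The state is a dict: "t": time; "joints": joint angles; "qd": joint speeds; "tau": joint torques, N m; "ee_pos": TCP position; "tcp_rot": TCP orientation; "force": force on the tool from outside, world axes, zero at the start; "moment": the same for the moment, N m; "grip_width": opening from 0.0 (shut) to 1.0 (fully open); "grasp_force": force on a finger pad.
Only numpy, scipy, OpenCV 4.12 (cv2) and the standard library are available. Lean on these libraries where they do the work, as an engineer would, in place of code of your own. Each camera call takes 0.05 s, during which the arm holds its last target. There are 200 camera calls.

## Working session

There is one attempt and no reset: what is moved stays moved. The work goes in short steps, Python scripts to look and compute and a tool call to move; the robot and the scene stay as the last step left them, time stands still between calls to the robot, and variables do not carry over. Pictures are saved under pics/ and viewed, at most 10 in all, crops included, and the job is handed in when it is done.

Besides the shell and the picture viewer there is one more tool, called after ">>>" in YAML: its name, and indented under it one key for each argument. move_arm: Moves the arm, as the interface text tells. Its arguments: {"type":"object","properties":{"series":{"type":"array","items":{"type":"object","properties":{"gripper":{"type":"number"},"slide":{"type":"array","items":{"type":"number"}},"rot":{"type":"array","items":{"type":"number"}}}}},"force":{"type":"number"}},"required":["series"]}

```bash
mkdir -p pics
cat > h.py <<'E'
import cv2, numpy as np
from station import bot
def snap(n,f):
    s=bot.snapshot(n); cv2.imwrite('pics/'+f,s['pixels']); return s
def ray(s,u,v,z):
    K=np.array([[s['fx'],0,s['cx']],[0,s['fy'],s['cy']],[0,0,1]])
    R=cv2.Rodrigues(np.array(s['rvec'],float))[0]; t=np.array(s['tvec'],float).ravel()
    c=-R.T@t; d=R.T@np.linalg.solve(K,[u,v,1.]); return c+d*(z-c[2])/d[2]
def proj(s,P):
    K=np.array([[s['fx'],0,s['cx']],[0,s['fy'],s['cy']],[0,0,1]])
    return cv2.projectPoints(np.array(P,float).reshape(-1,3),np.array(s['rvec'],float),np.array(s['tvec'],float),K,None)[0].reshape(-1,2)
E
python3 - <<'E'
from h import *
import pickle
a=snap('top','top0.png');b=snap('scene','sc0.png');pickle.dump((a,b),open('s0.pkl','wb'))
for s in(a,b):print({k:s[k] for k in s if k!='pixels'})
print(bot.sense())
E
```

```text
{'fx': 375.94200995270796, 'fy': 375.94200995270796, 'cx': 314.14106528515555, 'cy': 205.62968124471809, 'rvec': array([ 2.18978734, -2.14695744,  0.13704047]), 'tvec': array([-0.30497597,  0.48679898,  0.90001153])}
{'fx': 510.71774088193183, 'fy': 510.71774088193183, 'cx': 312.78592771228926, 'cy': 202.21473757773512, 'rvec': array([ 0.85693925, -2.61156117,  0.94829849]), 'tvec': array([0.20299201, 0.41965836, 1.13799377])}
{'t': 0.1, 'joints': array([ 1.13289637,  0.47773801,  0.02229832,  1.55635092, -0.01152007,
        1.10927812, -0.08311642]), 'qd': array([-0.00022751, -0.00275628, -0.00023986, -0.00166396,  0.00098175,
        0.00181853, -0.00013479]), 'tau': array([ 4.97858899e-03, -5.97764754e+01,  1.61394194e+00, -2.81954259e+01,
        1.28350485e-02,  5.04097654e-03, -2.72408766e-05]), 'ee_pos': array([ 0.21845114, -0.63811333,  0.23040896]), 'tcp_rot': array([ 9.86431649e-01,  1.64170410e-01, -1.75542249e-04, -8.04863700e-04]), 'force': array([-0.38667955,  0.62624338,  0.71628248]), 'moment': array([ 0.00707041,  0.03814317, -0.0464483 ]), 'grasp_force': 0.0, 'grip_width': 1.0023735559174742}
```

View pics/top0.png

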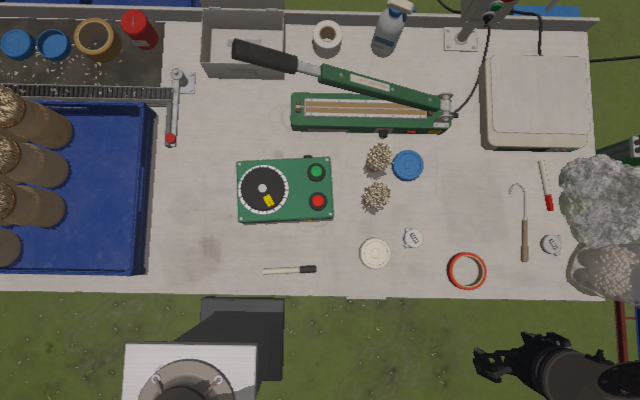

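View pics/sc0.png

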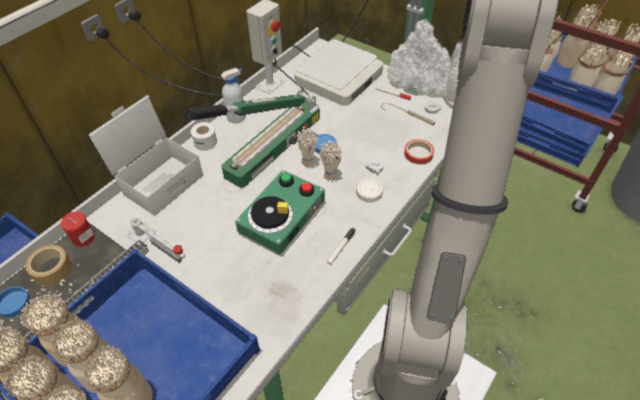

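The top view shows the dial at about (263,188), the yellow tab at (268,201), green at (317,171) and red at (318,201). The two bunches stand at about (378,157) and (376,197). Next I measure these precisely.

Run:
```python
from h import *
import pickle
a,b=pickle.load(open('s0.pkl','rb'))
def blob(s,lo,hi,box):
    h=cv2.cvtColor(s['pixels'],cv2.COLOR_BGR2HSV); m=cv2.inRange(h,lo,hi); k=np.zeros_like(m);x0,y0,x1,y1=box;k[y0:y1,x0:x1]=m[y0:y1,x0:x1]
    n,l,st,c=cv2.connectedComponentsWithStats(k); i=1+st[1:,4].argmax(); return c[i],st[i],(l==i)
for s,n,bx in((a,'top',(230,150,340,228)),(b,'scene',(230,165,330,255))):
    for nm,lo,hi,z in(('yel',(20,120,100),(35,255,255),.1145),('red',(0,150,120),(8,255,255),.075),('grn',(55,150,90),(80,255,255),.075)):
        try:
            c,st,_=blob(s,lo,hi,bx); print(n,nm,c.round(1),st,ray(s,*c,z).round(4))
        except Exception as e: print(nm,e)
# collar: bright low-sat pixels
h=cv2.cvtColor(a['pixels'],cv2.COLOR_BGR2HSV)
x0,y0,x1,y1=232,160,294,218
m=np.zeros(h.shape[:2],np.uint8); m[y0:y1,x0:x1]=cv2.inRange(h,(0,0,120),(180,60,255))[y0:y1,x0:x1]
p=np.argwhere(m)[:,::-1].astype(np.float32); p=p[np.abs(np.hypot(*(p-[263,188]).T)-24)<5]
e=cv2.fitEllipse(cv2.convexHull(p)); print(e)
for z in(.0605,.065): print(ray(a,*e[0],z))
# fit of box edges: green mask
c,st,g=blob(a,(50,60,30),(90,255,160),(225,145,345,235)); print(c,st,cv2.minAreaRect(np.argwhere(g)[:,::-1].astype(np.float32)))
crop=np.hstack([cv2.resize(a['pixels'][145:235,225:345],None,fx=3.3,fy=5,interpolation=2) if 0 else cv2.resize(a['pixels'][145:235,225:345],(480,360),interpolation=2)]);cv2.imwrite('pics/c0.png',crop)
```

```text
top yel [268.4 200.2] [263 194  12  13  91] [ 0.4932 -0.1913  0.1145]
top red [317.5 200. ] [312 195  12  11 109] [ 0.501  -0.3026  0.075 ]
top grn [316.1 170.9] [311 166  11  11  96] [ 0.5707 -0.2979  0.075 ]
scene yel [282.1 207. ] [277 201  11  13 122] [ 0.4894 -0.1853  0.1145]
scene red [306.3 186.9] [301 183  11   9  72] [ 0.503  -0.3067  0.075 ]
scene grn [285.5 181. ] [285 181   2   1   2] [ 0.5647 -0.2899  0.075 ]
((261.57562255859375, 189.2667236328125), (49.30559158325195, 54.625186920166016), 89.0471420288086)
[ 0.52611494 -0.16814875  0.0605    ]
[ 0.52541343 -0.16873722  0.065     ]
[292.53415952 189.87289482] [ 237  157   96   66 3147] ((283.98040771484375, 189.5985107421875), (61.512229919433594, 94.7166519165039), 87.20729064941406)
```

View pics/c0.png

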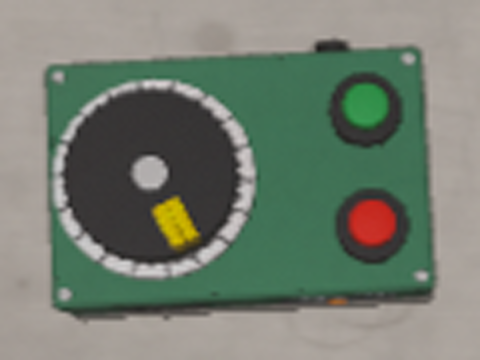

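Run:
```python
from h import *
import pickle
a,b=pickle.load(open('s0.pkl','rb'))
P=lambda u,v:(225+u/4-.4,145+v/4-.4)
hub=ray(a,*P(150,172),.088); print('hub',hub)
S=np.array([ray(a,*P(*q),.0605) for q in((57,76),(408,58),(64,294),(421,275))]);print(S.round(4),S.mean(0))
x=(S[0]-S[2]+S[1]-S[3]);y=(S[0]-S[1]+S[2]-S[3]);print('yaw',np.arctan2(x[1],x[0]),np.arctan2(-y[0],y[1]))
t=ray(a,*P(176,222),.1145);print('tab',t,np.hypot(*(t-hub)[:2]),np.degrees(np.arctan2(*(t-hub)[1::-1])))
# scene: dark hub detection check by projection
yaw=.5*(np.arctan2(x[1],x[0])+np.arctan2(-y[0],y[1]));c,s=np.cos(yaw),np.sin(yaw)
o=S.mean(0);T=lambda X,Y,Z:np.array([o[0]+c*X-s*Y,o[1]+s*X+c*Y,Z])
print('dial',T(0,.05,0),'g',T(.035,-.078,0),'r',T(-.035,-.078,0))
im=b['pixels'].copy()
im=cv2.resize(im[160:260,220:340],(720,600),interpolation=2)
d=T(0,.05,0)
def dot(p,col):
    for q in proj(b,p): cv2.circle(im,(int((q[0]-220+.5)*6),int((q[1]-160+.5)*6)),2,col,-1)
th=np.linspace(0,6.28,40)
dot([[d[0]+.051*np.cos(k),d[1]+.051*np.sin(k),.0865] for k in th],(255,0,255))
dot([T(i*.075,j*.115,.06) for i in(-1,1) for j in(-1,1)],(0,0,255))
for ang in[np.arctan2(*(t-d)[1::-1])]:
    u=np.array([np.cos(ang),np.sin(ang),0]);v=np.array([-u[1],u[0],0]);print('ang',np.degrees(ang))
    dot([[*(d+r*u+w*v)[:2],.1145] for r in(.024,.05) for w in(-.008,.008)],(255,0,0))
dot([T(.035,-.078,.075),T(-.035,-.078,.075)],(255,255,255))
cv2.imwrite('pics/c1.png',im)
```

```text
hub [ 0.5257728  -0.17282548  0.088     ]
[[ 0.5876 -0.1112  0.0605]
 [ 0.6034 -0.323   0.0605]
 [ 0.4558 -0.1208  0.0605]
 [ 0.4714 -0.3328  0.0605]] [ 0.52958104 -0.22196016  0.0605    ]
yaw 0.0734642246855832 0.07403390263131014
tab [ 0.49342392 -0.19181642  0.1145    ] 0.03751140620365938 -149.5842279030521
dial [ 0.52589693 -0.17209607  0.        ] g [ 0.57023312 -0.29716926  0.        ] r [ 0.50042339 -0.30232701  0.        ]
ang -148.73034224014506
```

View pics/c1.png

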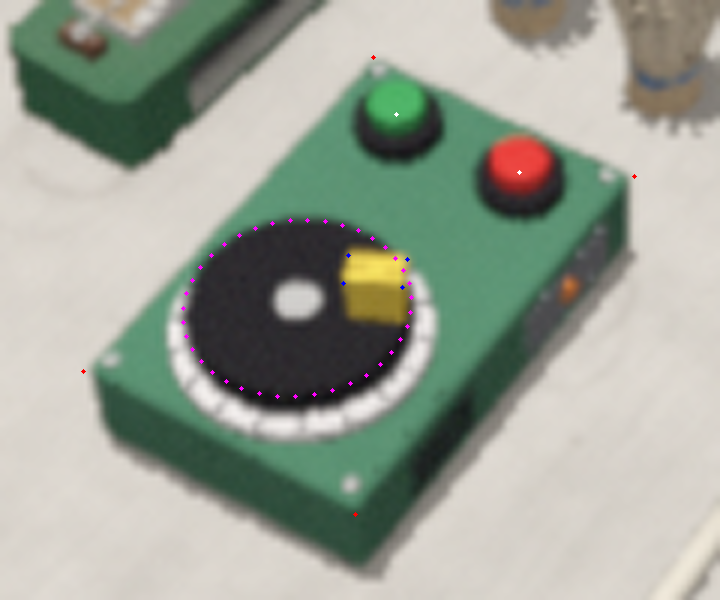

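The projected model agrees with the scene view to about 1 px. The tab points at -149° in world terms, so four clicks clockwise takes it to -229°. I close the fingers and approach above the counterclockwise side of the tab.

>>> move_arm:
  series:
    - {"gripper":0,"slide":[24,35,0],"rot":[0,0,0.14]}
    - {"gripper":0,"slide":[24,35,0],"rot":[0,0,0.14]}
    - {"gripper":0,"slide":[24,35,0],"rot":[0,0,0.14]}
    - {"gripper":0,"slide":[24,35,0],"rot":[0,0,0.14]}
    - {"gripper":0,"slide":[24,35,0],"rot":[0,0,0.14]}
    - {"gripper":0,"slide":[24,35,0],"rot":[0,0,0.14]}
    - {"gripper":0,"slide":[24,35,0],"rot":[0,0,0.14]}
    - {"gripper":0,"slide":[24,35,0],"rot":[0,0,0.14]}

```text
t: 0.9
ee_pos: [0.4111, -0.357, 0.2311]
tcp_rot: [0.747, 0.665, -0.0, -0.0]
force: [0.6, -0.5, -0.3]
grip_width: -0.002
grasp_force: 0.0
```

>>> move_arm:
  series:
    - {"gripper":0,"slide":[24,35,0],"rot":[0,0,0.14]}
    - {"gripper":0,"slide":[24,35,0],"rot":[0,0,0.14]}
    - {"gripper":0,"slide":[24,35,0],"rot":[0,0,0.14]}
    - {"gripper":0,"slide":[24,35,0],"rot":[0,0,0.14]}
    - {"gripper":0,"slide":[0,0,0],"rot":[0,0,0.1]}
    - {"gripper":0,"slide":[0,0,0],"rot":[0,0,0]}

```text
t: 1.5
ee_pos: [0.5069, -0.2173, 0.2309]
tcp_rot: [0.492, 0.871, 0.0, -0.0]
force: [-0.1, 0.4, -0.1]
grip_width: 0.001
grasp_force: 0.0
```

>>> move_arm:
  series:
    - {"gripper":0,"slide":[0,0,-40],"rot":[0,0,0]}
    - {"gripper":0,"slide":[0,0,-40],"rot":[0,0,0]}
    - {"gripper":0,"slide":[0,0,-26],"rot":[0,0,0]}
    - {"gripper":0,"slide":[0,0,0],"rot":[0,0,0]}

```text
t: 1.9
ee_pos: [0.5028, -0.2192, 0.1215]
tcp_rot: [0.495, 0.869, -0.001, -0.004]
force: [-0.2, -0.4, 0.0]
grip_width: 0.002
grasp_force: 0.0
```

Run:
```python
from h import *
a=bot.snapshot('wrist');b=bot.snapshot('scene');print(bot.sense()['ee_pos'])
cv2.imwrite('pics/w1.png',np.hstack([cv2.resize(a['pixels'],(480,300)),cv2.resize(b['pixels'][150:270,220:340],(300,300),interpolation=2)]))
```

```text
[ 0.50623653 -0.2195482   0.12556898]
```

View pics/w1.png

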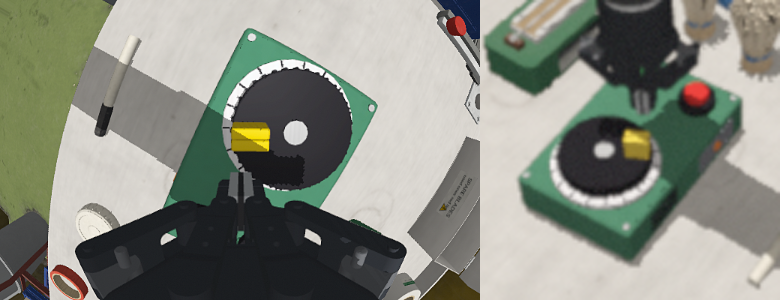

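The fingers sit just behind the counterclockwise face of the tab, slightly outboard of its middle. I lower them now.

>>> move_arm:
  series:
    - {"gripper":0,"slide":[0,0,-10],"rot":[0,0,0]}
    - {"gripper":0,"slide":[0,0,-10],"rot":[0,0,0]}
    - {"gripper":0,"slide":[0,3,-8],"rot":[0,0,0]}
    - {"gripper":0,"slide":[0,3,0],"rot":[0,0,0]}
    - {"gripper":0,"slide":[0,0,0],"rot":[0,0,0]}
    - {"gripper":0,"slide":[0,0,0],"rot":[0,0,0]}

```text
t: 2.6
ee_pos: [0.507, -0.2124, 0.0976]
tcp_rot: [0.493, 0.87, 0.0, 0.0]
force: [0.4, 0.2, 0.1]
grip_width: 0.001
grasp_force: 0.0
```

```bash
cat > m.py <<'E'
from h import *
D=np.array([.526,-.172])
def rw(th0,p):
    t=np.radians(th0);u=np.array([np.cos(t),np.sin(t)]);v=np.array([-u[1],u[0]]);d=(p[:2]-D)*1e3;return d@u,d@v
def P(th,r,w):
    t=np.radians(th);u=np.array([np.cos(t),np.sin(t)]);v=np.array([-u[1],u[0]]);return D*1e3+r*u+w*v
E
python3 - <<'E'
from m import *
p=bot.sense()['ee_pos'];print(p,rw(-149,p))
b=bot.snapshot('wrist');cv2.imwrite('pics/w2.png',b['pixels'][100:300,220:480])
prev=P(-149,38,19)
for k in range(1,29):
    q=P(-149-3*k,38,19);print(3*k,(q-prev).round(1),end=' ');prev=q
E
```

```text
[ 0.5069507  -0.21241103  0.09762978] (np.float64(37.14165972010652), np.float64(24.82789588708306))
3 [-1.8  1.2] 6 [-1.8  1.3] 9 [-1.7  1.4] 12 [-1.6  1.5] 15 [-1.5  1.6] 18 [-1.5  1.7] 21 [-1.4  1.8] 24 [-1.3  1.8] 27 [-1.2  1.9] 30 [-1.1  1.9] 33 [-1.  2.] 36 [-0.9  2. ] 39 [-0.8  2.1] 42 [-0.7  2.1] 45 [-0.5  2.2] 48 [-0.4  2.2] 51 [-0.3  2.2] 54 [-0.2  2.2] 57 [-0.1  2.2] 60 [0.  2.2] 63 [0.2 2.2] 66 [0.3 2.2] 69 [0.4 2.2] 72 [0.5 2.2] 75 [0.6 2.1] 78 [0.7 2.1] 81 [0.8 2.1] 84 [0.9 2. ]
```

View pics/w2.png

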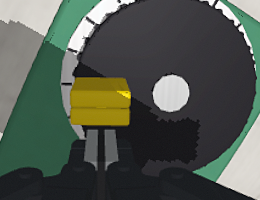

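The fingers are centred on the tab and almost touching its face. I advance gently until they make contact.

>>> move_arm:
  series:
    - {"gripper":0,"slide":[-0.5,0.9,0],"rot":[0,0,0]}
    - {"gripper":0,"slide":[-0.5,0.9,0],"rot":[0,0,0]}
    - {"gripper":0,"slide":[-0.5,0.9,0],"rot":[0,0,0]}
    - {"gripper":0,"slide":[0,0,0],"rot":[0,0,0]}

```text
t: 3.05
ee_pos: [0.505, -0.2098, 0.0974]
tcp_rot: [0.493, 0.87, 0.0, -0.0]
force: [-0.2, -0.5, -0.0]
grip_width: -0.001
grasp_force: 0.0
```

>>> move_arm:
  series:
    - {"gripper":0,"slide":[-0.5,0.9,0],"rot":[0,0,0]}
    - {"gripper":0,"slide":[-0.5,0.9,0],"rot":[0,0,0]}
    - {"gripper":0,"slide":[0,0,0],"rot":[0,0,0]}

```text
t: 3.35
ee_pos: [0.504, -0.208, 0.0973]
tcp_rot: [0.493, 0.87, 0.0, -0.0]
force: [0.1, 0.4, 0.5]
grip_width: -0.002
grasp_force: 0.0
```

>>> move_arm:
  series:
    - {"gripper":0,"slide":[-0.5,0.9,0],"rot":[0,0,0]}
    - {"gripper":0,"slide":[-0.5,0.9,0],"rot":[0,0,0]}
    - {"gripper":0,"slide":[0,0,0],"rot":[0,0,0]}

```text
t: 3.65
ee_pos: [0.5031, -0.2066, 0.0973]
tcp_rot: [0.493, 0.87, -0.0, 0.0]
force: [0.5, -1.1, -0.6]
grip_width: 0.001
grasp_force: 0.6
```

Contact is at the expected place. I follow the arc clockwise, first 24°.

>>> move_arm:
  series:
    - {"gripper":0,"slide":[-1.8,1.2,0],"rot":[0,0,-0.0524]}
    - {"gripper":0,"slide":[-1.8,1.3,0],"rot":[0,0,-0.0524]}
    - {"gripper":0,"slide":[-1.7,1.4,0],"rot":[0,0,-0.0524]}
    - {"gripper":0,"slide":[-1.6,1.5,0],"rot":[0,0,-0.0524]}
    - {"gripper":0,"slide":[-1.5,1.6,0],"rot":[0,0,-0.0524]}
    - {"gripper":0,"slide":[-1.5,1.7,0],"rot":[0,0,-0.0524]}
    - {"gripper":0,"slide":[-1.4,1.8,0],"rot":[0,0,-0.0524]}
    - {"gripper":0,"slide":[-1.3,1.8,0],"rot":[0,0,-0.0524]}

```text
t: 4.45
ee_pos: [0.491, -0.1949, 0.0975]
tcp_rot: [0.665, 0.747, 0.0, 0.001]
force: [1.7, -4.1, -2.7]
grip_width: -0.002
grasp_force: 2.1
```

Run:
```python
from m import *
s=bot.sense();p=s['ee_pos'];print(p,s['force'],rw(-149-24,p))
a=bot.snapshot('wrist');b=bot.snapshot('scene')
cv2.imwrite('pics/w3.png',np.hstack([a['pixels'][100:300,200:460],cv2.resize(b['pixels'][165:265,220:340],(240,200),interpolation=2)]))
```

```text
[ 0.49100558 -0.19494777  0.09745479] [ 1.71138929 -4.07442826 -2.69792324] (np.float64(37.53020450692795), np.float64(18.511969502053972))
```

View pics/w3.png

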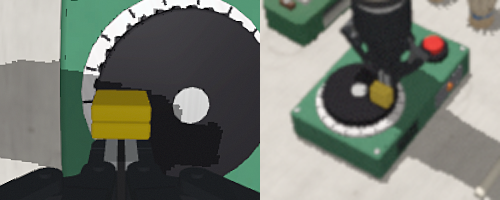

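The tab follows the fingers and stays flush with them. I continue.

>>> move_arm:
  series:
    - {"gripper":0,"slide":[-1.2,1.9,0],"rot":[0,0,-0.0524]}
    - {"gripper":0,"slide":[-1.1,1.9,0],"rot":[0,0,-0.0524]}
    - {"gripper":0,"slide":[-1.0,2.0,0],"rot":[0,0,-0.0524]}
    - {"gripper":0,"slide":[-0.9,2.0,0],"rot":[0,0,-0.0524]}
    - {"gripper":0,"slide":[-0.8,2.1,0],"rot":[0,0,-0.0524]}
    - {"gripper":0,"slide":[-0.7,2.1,0],"rot":[0,0,-0.0524]}
    - {"gripper":0,"slide":[-0.5,2.2,0],"rot":[0,0,-0.0524]}
    - {"gripper":0,"slide":[-0.4,2.2,0],"rot":[0,0,-0.0524]}

```text
t: 5.35
ee_pos: [0.4839, -0.1787, 0.0973]
tcp_rot: [0.805, 0.593, -0.0, 0.0]
force: [0.5, -2.8, -1.0]
grip_width: -0.001
grasp_force: 1.5
```

>>> move_arm:
  series:
    - {"gripper":0,"slide":[-0.3,2.2,0],"rot":[0,0,-0.0524]}
    - {"gripper":0,"slide":[-0.2,2.2,0],"rot":[0,0,-0.0524]}
    - {"gripper":0,"slide":[-0.1,2.2,0],"rot":[0,0,-0.0524]}
    - {"gripper":0,"slide":[0,2.2,0],"rot":[0,0,-0.0524]}
    - {"gripper":0,"slide":[0,0,0],"rot":[0,0,0]}

```text
t: 5.85
ee_pos: [0.4831, -0.1687, 0.0973]
tcp_rot: [0.862, 0.507, -0.0, -0.0]
force: [0.2, -0.2, 0.5]
grip_width: 0.0
grasp_force: 0.7
```

Run:
```python
from m import *
s=bot.sense();p=s['ee_pos'];print(p,s['force'],s['tcp_rot'],rw(-149-60,p))
a=bot.snapshot('wrist');b=bot.snapshot('scene')
cv2.imwrite('pics/w4.png',np.hstack([a['pixels'][100:300,200:460],cv2.resize(b['pixels'][165:265,220:340],(240,200),interpolation=2)]))
```

```text
[ 0.48313826 -0.16865436  0.09728056] [ 0.20340839 -0.16013198  0.54946275] [ 8.62063779e-01  5.06799737e-01 -2.24330139e-04 -1.31325221e-04] (np.float64(39.10972030176355), np.float64(17.853623918789552))
```

View pics/w4.png

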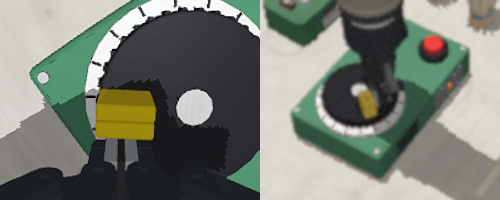

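The contact force is near zero at 60°, so this is the third stop. Now the last click, slowly.

>>> move_arm:
  series:
    - {"gripper":0,"slide":[0.1,1.1,0],"rot":[0,0,-0.0262]}
    - {"gripper":0,"slide":[0.1,1.1,0],"rot":[0,0,-0.0262]}
    - {"gripper":0,"slide":[0.1,1.1,0],"rot":[0,0,-0.0262]}
    - {"gripper":0,"slide":[0.2,1.1,0],"rot":[0,0,-0.0262]}
    - {"gripper":0,"slide":[0,0,0],"rot":[0,0,0]}

```text
t: 6.45
ee_pos: [0.4837, -0.1643, 0.0973]
tcp_rot: [0.888, 0.46, -0.0, -0.0]
force: [-1.2, -2.7, 0.1]
grip_width: 0.0
grasp_force: 1.4
```

>>> move_arm:
  series:
    - {"gripper":0,"slide":[0.2,1.1,0],"rot":[0,0,-0.0262]}
    - {"gripper":0,"slide":[0.2,1.1,0],"rot":[0,0,-0.0262]}
    - {"gripper":0,"slide":[0.2,1.1,0],"rot":[0,0,-0.0262]}
    - {"gripper":0,"slide":[0.2,1.1,0],"rot":[0,0,-0.0262]}
    - {"gripper":0,"slide":[0,0,0],"rot":[0,0,0]}

```text
t: 6.95
ee_pos: [0.485, -0.1594, 0.0974]
tcp_rot: [0.911, 0.413, 0.0, -0.0]
force: [0.7, 0.9, 0.7]
grip_width: 0.003
grasp_force: 0.0
```

The force dropped to zero, so the dial has snapped into the fourth stop. I back off, lift and verify.

>>> move_arm:
  series:
    - {"gripper":0,"slide":[-3,-3,0],"rot":[0,0,0]}
    - {"gripper":0,"slide":[-3,-3,0],"rot":[0,0,0]}
    - {"gripper":0,"slide":[0,0,20],"rot":[0,0,0]}
    - {"gripper":0,"slide":[0,0,40],"rot":[0,0,0]}
    - {"gripper":0,"slide":[24,-34,0],"rot":[0,0,0]}
    - {"gripper":0,"slide":[24,-34,0],"rot":[0,0,0]}
    - {"gripper":0,"slide":[24,-34,0],"rot":[0,0,0]}
    - {"gripper":0,"slide":[20,-30,0],"rot":[0,0,0]}

```text
t: 7.75
ee_pos: [0.5711, -0.3005, 0.1574]
tcp_rot: [0.911, 0.413, 0.0, 0.0]
force: [0.9, 0.5, 1.1]
grip_width: 0.005
grasp_force: 0.0
```

>>> move_arm:
  series:
    - {"gripper":0,"slide":[0,0,0],"rot":[0,0,0]}
    - {"gripper":0,"slide":[0,0,0],"rot":[0,0,0]}

```text
t: 7.95
ee_pos: [0.5699, -0.2987, 0.1566]
tcp_rot: [0.911, 0.413, -0.0, -0.0]
force: [-0.5, 0.4, 0.0]
grip_width: -0.002
grasp_force: 0.0
```

Run:
```python
from m import *
s=bot.sense();print(s['ee_pos'])
a=bot.snapshot('wrist');b=bot.snapshot('top');t=bot.snapshot('scene')
for c,n,bx in((b,'top',(230,150,292,228)),(t,'scene',(230,165,330,255))):
    h=cv2.inRange(cv2.cvtColor(c['pixels'],cv2.COLOR_BGR2HSV),(20,120,60),(35,255,255));q=np.argwhere(h[bx[1]:bx[3],bx[0]:bx[2]])[:,::-1].mean(0)+bx[:2]
    p=ray(c,*q,.1145);print(n,q,p,np.degrees(np.arctan2(*(p[:2]-D)[::-1])), 'expect 131')
cv2.imwrite('pics/w5.png',np.hstack([cv2.resize(a['pixels'],(480,300)),cv2.resize(t['pixels'][150:270,220:340],(300,300),interpolation=2)]))
```

```text
[ 0.56993254 -0.29870792  0.15663098]
top [nan nan] [nan nan nan] nan expect 131
scene [268.63461538 217.34615385] [ 0.49562758 -0.13779253  0.1145    ] 131.60151199353436 expect 131<stdin>:5: RuntimeWarning: Mean of empty slice.
  ret = um.true_divide(
```

View pics/w5.png

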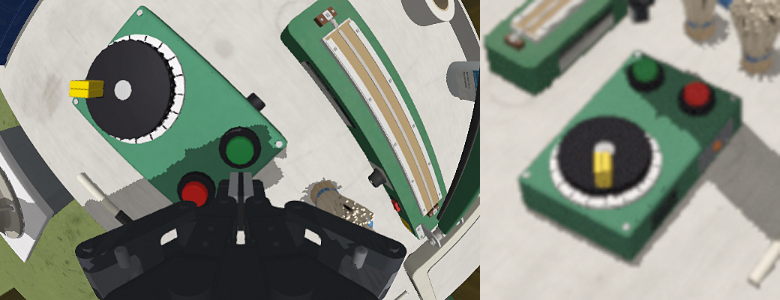

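The tab stands at 131.6° (expected 131°), so the dial is in the fourth click. The fingertips are over the green button, so I descend onto it.

>>> move_arm:
  series:
    - {"gripper":0,"slide":[0,1,-30],"rot":[0,0,0]}
    - {"gripper":0,"slide":[0,0,-25],"rot":[0,0,0]}
    - {"gripper":0,"slide":[0,0,-10],"rot":[0,0,0]}
    - {"gripper":0,"slide":[0,0,0],"rot":[0,0,0]}
    - {"gripper":0,"slide":[0,0,0],"rot":[0,0,0]}

```text
t: 8.6
ee_pos: [0.5711, -0.2969, 0.0933]
tcp_rot: [0.911, 0.414, 0.0, 0.0]
force: [0.0, -0.1, -0.4]
grip_width: 0.002
grasp_force: 0.0
```

>>> move_arm:
  series:
    - {"gripper":0,"slide":[0,0,-2],"rot":[0,0,0]}
    - {"gripper":0,"slide":[0,0,-2],"rot":[0,0,0]}
    - {"gripper":0,"slide":[0,0,-2],"rot":[0,0,0]}
    - {"gripper":0,"slide":[0,0,-2],"rot":[0,0,0]}
    - {"gripper":0,"slide":[0,0,0],"rot":[0,0,0]}

```text
t: 9.1
ee_pos: [0.5704, -0.297, 0.084]
tcp_rot: [0.911, 0.413, -0.0, -0.0]
force: [0.2, -0.1, -0.5]
grip_width: -0.002
grasp_force: 0.0
```

>>> move_arm:
  series:
    - {"gripper":0,"slide":[0,0,-1],"rot":[0,0,0]}
    - {"gripper":0,"slide":[0,0,-1],"rot":[0,0,0]}
    - {"gripper":0,"slide":[0,0,0],"rot":[0,0,0]}

```text
t: 9.4
ee_pos: [0.5707, -0.2971, 0.0823]
tcp_rot: [0.911, 0.413, 0.0, 0.0]
force: [-0.5, 0.1, -0.2]
grip_width: 0.001
grasp_force: 0.0
```

>>> move_arm:
  series:
    - {"gripper":0,"slide":[0,0,-1],"rot":[0,0,0]}
    - {"gripper":0,"slide":[0,0,-1],"rot":[0,0,0]}
    - {"gripper":0,"slide":[0,0,-1],"rot":[0,0,0]}
    - {"gripper":0,"slide":[0,0,0],"rot":[0,0,0]}

```text
t: 9.8
ee_pos: [0.5707, -0.2971, 0.0794]
tcp_rot: [0.911, 0.413, 0.0, 0.0]
force: [-0.2, -0.2, 3.4]
grip_width: -0.004
grasp_force: 1.5
```

>>> move_arm:
  series:
    - {"gripper":0,"slide":[0,0,-1],"rot":[0,0,0]}
    - {"gripper":0,"slide":[0,0,-1],"rot":[0,0,0]}
    - {"gripper":0,"slide":[0,0,-1],"rot":[0,0,0]}
    - {"gripper":0,"slide":[0,0,0],"rot":[0,0,0]}

```text
t: 10.2
ee_pos: [0.5707, -0.2971, 0.0764]
tcp_rot: [0.911, 0.413, 0.0, 0.0]
force: [-1.5, 0.2, 4.9]
grip_width: 0.0
grasp_force: 2.3
```

>>> move_arm:
  series:
    - {"gripper":0,"slide":[0,0,-1],"rot":[0,0,0]}
    - {"gripper":0,"slide":[0,0,-1],"rot":[0,0,0]}
    - {"gripper":0,"slide":[0,0,0],"rot":[0,0,0]}

```text
t: 10.5
ee_pos: [0.5708, -0.2972, 0.076]
tcp_rot: [0.911, 0.413, 0.0, 0.0]
force: [-3.9, 3.0, 15.0]
grip_width: 0.001
grasp_force: 7.8
```

>>> move_arm:
  series:
    - {"gripper":0,"slide":[0,0,-1],"rot":[0,0,0]}
    - {"gripper":0,"slide":[0,0,0],"rot":[0,0,0]}

```text
t: 10.7
ee_pos: [0.5708, -0.2972, 0.0758]
tcp_rot: [0.911, 0.413, 0.0, 0.0]
force: [-7.5, 4.0, 21.5]
grip_width: -0.002
grasp_force: 11.0
```

Run:
```python
from m import *
print(bot.sense()['ee_pos'],bot.sense()['force'])
t=bot.snapshot('scene')
cv2.imwrite('pics/w6.png',cv2.resize(t['pixels'][155:235,240:340],(600,480),interpolation=2))
```

```text
[ 0.57084181 -0.29715854  0.07583052] [-7.54925117  3.99834064 21.54352265]
```

View pics/w6.png

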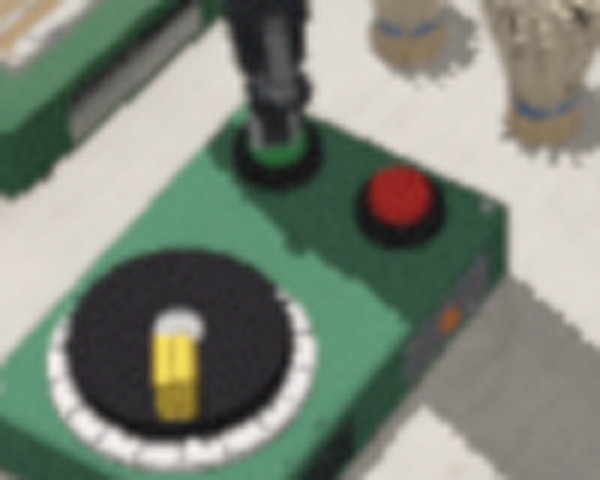

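The fingertips stand centrally on the green cap at about (275,145), and it has bottomed out. I release it and lift clear.

>>> move_arm:
  series:
    - {"gripper":0,"slide":[0,0,5],"rot":[0,0,0]}
    - {"gripper":0,"slide":[0,0,10],"rot":[0,0,0]}
    - {"gripper":0,"slide":[0,0,30],"rot":[0,0,0]}
    - {"gripper":0,"slide":[0,0,40],"rot":[0,0,0]}
    - {"gripper":0,"slide":[0,0,0],"rot":[0,0,0]}
    - {"gripper":0,"slide":[0,0,0],"rot":[0,0,0]}
    - {"gripper":0,"slide":[0,0,0],"rot":[0,0,0]}

```text
t: 11.45
ee_pos: [0.5697, -0.2967, 0.1571]
tcp_rot: [0.911, 0.413, -0.001, -0.001]
force: [0.2, 0.5, 0.2]
grip_width: -0.003
grasp_force: 0.0
```

Run:
```python
from m import *
s=bot.sense();print(s['ee_pos'],s['force']);t=bot.snapshot('scene')
h=cv2.inRange(cv2.cvtColor(t['pixels'],cv2.COLOR_BGR2HSV),(20,120,60),(35,255,255));q=np.argwhere(h[165:255,230:330])[:,::-1].mean(0)+[230,165]
p=ray(t,*q,.1145);print(np.degrees(np.arctan2(*(p[:2]-D)[::-1])))
print(bot.job_done())
```

```text
[ 0.56971634 -0.29670823  0.15709231] [0.16156197 0.49691073 0.23353512]
131.51335129123805
the job is handed in; nothing more can be done
None
```

I pushed the dial four clicks clockwise (the camera put the tab at 131.5°, expected 131°), pressed the green button to its stop and released it, left the red button and loose items alone, and handed the job in at about 11.5 s; no verdict came back.

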